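# Dock an optical module past its eccentric lock

### The arm

A 7-joint arm with a two-finger parallel gripper is mounted at the origin on the work surface. World frame = base frame: x ahead of the robot, y to its left, z up, the work surface at z = 0. Lengths are in m, angles in rad, forces in N, time in s.
With the tool pointing down it reaches from about 0.35 to 0.9 m from the base axis. Payload 8.1 kg.
Tool frame: the origin (TCP) lies at the very end of the fingers, on their centre line; the grasp point (between the pads) lies 19 mm behind it (pinch_z is the distance from the TCP to the grasp point, in m); z points along the fingers, y is the line along which they close (so a half turn about z gives the same grasp; the last joint's range is limited). The gripper opens to 85 mm and grips with 20 to 120 N. Pads are 22 mm wide; open, the fingers measure 114 mm over their backs; the gripper's body (76 mm by 85 mm) begins 54 mm behind the grasp point. The pads swing forward as they close: fully open they stand 13 mm farther back than shut.
Start: joints at [-1.275, 0.434, 0.025, 1.573, -0.012, 1.134, -0.075], TCP at [0.243, 0.576, 0.231] pointing down, gripper open.
Joint ranges: [-2.62, 2.62], [-0.44, 2.09], [-1.27, 1.32], [0.08, 2.57], [-1.32, 4.46], [0.12, 2], [-2.74, 2.74]. Speed limits (rad/s): [2.22, 2.22, 3.01, 3.01, 3.14, 3.14, 3.14].

### API

Orientations are given as a unit quaternion [x, y, z, w].
In Python, from bench import get_state, grab_frame, camera_info, sign_off, pinch_z gives the robot as it stands. The module is installed in compiled form; this text tells all that it offers.
- The arm moves only by the tool servo_tool, never from a script. Its argument "increments" is a list of rows, each an object of numbers: "tx", "ty", "tz": the shift along the world's x, y, z in mm; "ax", "ay", "az": the turn, a rotation vector about the world's x, y, z in degrees; "jaw": the gripper command: -1 is shut, 1 is fully open, values between are in proportion. In form: [{"tx": .., "ty": .., "tz": .., "ax": .., "ay": .., "az": .., "jaw": ..}, ...]. A call has 1 to 10 rows; each row shifts and turns the commanded pose from where the row before left it; what a row does not reach is not made up. A row lasts 1/10 s, in which the tool goes at most 50 mm and 8.59 degrees, less where a joint would pass 70% of its speed; a pose out of reach is approached as far as the arm can. A call is refused whole if a number of a shift passes 50 or a number of a turn 8.59, either way. A call with a gripper value outside its range is refused whole. The fingers move at their own pace and stop on an object; "force" is the grip in N (left out, the last holds). Time passes only in rows, so rows that do not move let the fingers close. It gives the time, the measured TCP pose, the force, the opening and the grip force at its end, in the units of the state.
- get_state(): the state, without advancing time (a new reading comes with each control period).
- grab_frame(name): name is "scene" or "top" or "wrist"; returns the picture (480x640x3 uint8, red, green, blue); there is no depth.
- camera_info(name): a dict with "fx", "fy", "cx", "cy" (pixels), "rvec" (rotation vector, rad) and "tvec" (3), from world to camera coordinates, as OpenCV has them. Camera axes: x right, y down, z forward; pixel columns grow to the right and rows downward; lengths in m; the calibration is good to about 2 mm. A picture is of the moment at which its call begins: read the wrist's pose just before it. camera_info takes no time and is no camera call; for the wrist camera it gives the pose at the moment of the call.
- sign_off(): hands the job in; it is judged then, once.
The state is a dict: "clock": time; "qpos": joint angles; "joint_vel": joint speeds; "effort": joint torques, N m; "position": TCP position; "tcp_rot": TCP orientation; "wrist_force": force on the tool from outside, world axes, zero at the start; "torque": the same for the moment, N m; "gripper_width": opening from 0.0 (shut) to 1.0 (fully open); "gripper_force": force on a finger pad.
Only numpy, scipy, OpenCV 4.12 (cv2) and the standard library are available. Lean on these libraries where they do the work, as an engineer would, in place of code of your own. Each camera call takes 0.05 s, during which the arm holds its last target. There are 200 camera calls.

### The job

On the module test dock, push the cam's upright handle round with a fingertip until the cam is at its low point (handle pointing straight forward, away from the carriage). Only then push the carriage forward by its rear plate until it is fully home against the coupler blocks. Grip and lift nothing: the module stays lying in the carriage, and the other things on the bench stay where they are.

Things in the scene. Friction and masses are not known exactly. Their poses are not given: they have to be found in the camera images.
- dock: Module test dock, fixed: dark steel base plate 12 mm thick, x -132 to +138, y +-85 mm in this frame; origin on the table under its middle. Its +x is FORWARD, the way the carriage slides home (roughly the robot's left, world +y; yaw varies some 30 degrees each way); z up. Along +x: carriage, then cam. Two white coupler blocks (26 x 20 mm, tops at 22 mm) at x 26 to 52, y +-58 mm.
- slide (a joint): Travel of the grey carriage along dock +x, in m: 0 drawn back (start), 0.060 fully home at a hard stop, its front edge at the coupler blocks. Friction about 4 N, no spring: stays where left. Its steel follower nose strikes the cam on the way unless the cam is at its low point (after about 26 mm if the high point faces it).
- push_face (a point): Middle of the flat rear face of the carriage's upright push plate (90 mm wide in y, 8 mm thick, 22 to 62 mm above the table; this point at 42 mm). Push here towards dock +x. At slide = 0 it lies at dock x -110 mm, y 0. Behind it is free space above the base plate.
- nose_tip (a point): Middle of the front end of the carriage's steel follower nose (30 mm wide, 13 to 23 mm above the table), at dock x = 2 mm + slide travel.
- cam (a joint): Angle of the eccentric cam about its vertical pivot, rad, anticlockwise from above: where its handle points, from dock +x. 0 or 6.283 = LOW POINT (handle straight forward, away from the carriage, thin side to the nose); 3.14 = high point. Starts at 1.4 to 4.88; turns either way (stops at -0.7, 6.98). Friction 0.2 N m (3 to 4 N at the handle), no spring: stays where left.
- cam_pivot (a point): The cam's pivot, at dock x +80 mm, y 0, 30 mm above the table. The cam is a round steel plate of radius 34 mm, 14 to 24 mm above the table, its centre 18 mm off the pivot towards the handle: it reaches 16 mm from the pivot on its thin side, 52 mm on its thick side. A flat steel arm (16 mm wide, 24 to 30 mm above the table) on it carries the handle.
- cam_handle (a point): Middle of the cam's handle: an upright black post 14 mm in diameter, an 18 mm ball on top, 58 mm from the pivot, 30 to 69 mm above the table; this point at 48 mm. All else within 100 mm of the pivot is lower than 30 mm, save the carriage with the module (behind dock x -35 mm at the start).
- module: Finned aluminium optical module, 54 (x) x 80 (y) x 24 mm, 0.18 kg, lying loose in a shallow nest on the carriage (nest floor 22 mm above the table, lips 6 mm high, about 3 mm play). Origin at the centre of its underside, at dock x -71.5 mm + slide travel, y 0. It rides along; it is not to be lifted.
- adaptor_a: white plastic fibre adaptor, 20 x 12 x 10 mm, lying near the forward left (+x +y) corner of the dock's base plate. Not part of the job; origin under its middle
- adaptor_b: white plastic fibre adaptor, 20 x 12 x 10 mm, lying near the forward right (+x -y) corner of the dock's base plate. Not part of the job; origin under its middle
- cleaner_pen: white connector-cleaning pen, 130 x 16 x 16 mm, lying on the table along the dock's left (+y) side. Not part of the job; origin under its middle
- tape_roll: paper tape roll, ring 60 mm across, 19 mm high, on the table at the dock's right (-y) side. Not part of the job; origin under its middle
- cap_pot: closed white pot, 52 mm across, 42 mm high, on the table at the dock's right (-y) side. Not part of the job; origin under its middle
- transceiver: small steel plug-in transceiver, 56 x 14 x 12 mm, flat on the table to the robot's right. Not part of the job; origin under its middle
- screwdriver: screwdriver lying on the table to the robot's left. Not part of the job; origin under its middle
- mug: white mug, 76 mm across, 85 mm high, on the table to the robot's far right. Not part of the job; origin under its middle

How it is judged:
By the outcome, as a careful person would: the job done as asked, in the order asked, and still so for the second after the job is handed in, with the robot touching nothing.
It also fails if it takes over 64 s, if anything falls off the work surface, if the arm or the gripper's body presses on something with over 40 N, if the wrist force passes 120 N, or if a joint passes its speed limit or range.

## Working session

There is one attempt and no reset: what is moved stays moved. The work goes in short steps, Python scripts to look and compute and a tool call to move; the robot and the scene stay as the last step left them, time stands still between calls to the robot, and variables do not carry over. Pictures are saved under pics/ and viewed, at most 10 in all, crops included, and the job is handed in when it is done.

Besides the shell and the picture viewer there is one more tool, called after "Call:" by a JSON object that holds its "fn" and its "kwargs", one argument or row to a line. servo_tool: Moves the arm, as the interface text tells. Its arguments: {"type":"object","properties":{"increments":{"type":"array"},"force":{"type":"number"}},"required":["increments"]}

```bash
mkdir -p pics; cat > h.py <<'E'
import numpy as np, cv2
from bench import *
def ray(name,u,v,z,ci=None):
    c=ci or camera_info(name); R=cv2.Rodrigues(np.array(c["rvec"],float))[0]; t=np.array(c["tvec"],float).ravel()
    o=-R.T@t; d=R.T@np.array([(u-c["cx"])/c["fx"],(v-c["cy"])/c["fy"],1])
    return o+d*(z-o[2])/d[2]
def proj(name,P):
    c=camera_info(name);K=np.array([[c["fx"],0,c["cx"]],[0,c["fy"],c["cy"]],[0,0,1.]])
    return cv2.projectPoints(np.array(P,float).reshape(-1,1,3),np.array(c["rvec"],float),np.array(c["tvec"],float),K,None)[0].reshape(-1,2)
def save(name,f):
    im=grab_frame(name); cv2.imwrite("pics/"+f,im[:,:,::-1]); return im
E
python3 - <<'E'
from h import *
for n in("top","scene"): save(n,n+"1.png"); print(n,camera_info(n))
print(get_state(),pinch_z)
E
```

```text
top {'fx': 453.5462107928214, 'fy': 453.5462107928214, 'cx': 315.5239901176197, 'cy': 236.67067849317232, 'rvec': array([ 2.11046435, -2.11780949,  0.1825907 ]), 'tvec': array([-0.03244659,  0.57685014,  1.19433152])}
scene {'fx': 480.5504874065284, 'fy': 480.5504874065284, 'cx': 318.7558028236764, 'cy': 240.54963567055714, 'rvec': array([ 2.08020051,  0.94056777, -0.42657804]), 'tvec': array([-0.3695343 , -0.23465965,  1.54444829])}
{'clock': 0.1, 'qpos': array([-1.27463036,  0.43516649,  0.02499907,  1.57399896, -0.01162271,
        1.13401486, -0.07512132]), 'joint_vel': array([ 0.00136069, -0.00120885,  0.00019443, -0.00105363, -0.00049823,
        0.00058478,  0.00060305]), 'effort': array([ 3.25062058e-03, -6.71753883e+01,  1.02814268e+00, -3.16901743e+01,
        1.57348072e-02,  7.36086600e-03, -1.32537289e-04]), 'position': array([0.2425543 , 0.57551986, 0.23059931]), 'tcp_rot': array([ 1.98124997e-01,  9.80176497e-01, -7.16352966e-04, -8.28019044e-05]), 'wrist_force': array([ 0.01201525, -0.30159263,  0.49390561]), 'torque': array([ 0.01861645, -0.00031444,  0.06480985]), 'gripper_force': 0.0, 'gripper_width': 0.9992830006253558} 0.0187
```

View pics/top1.png

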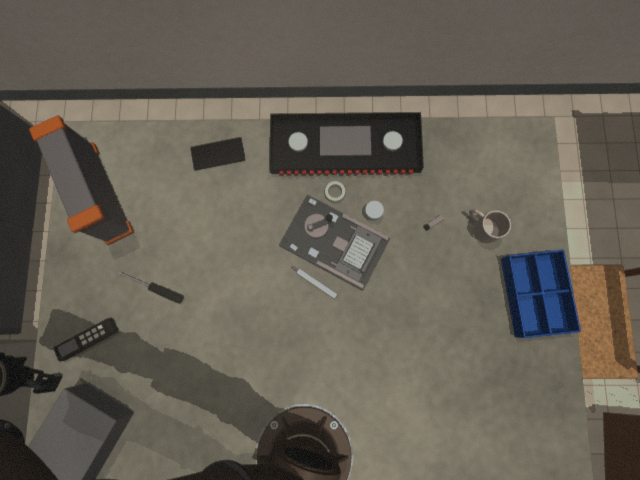

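View pics/scene1.png

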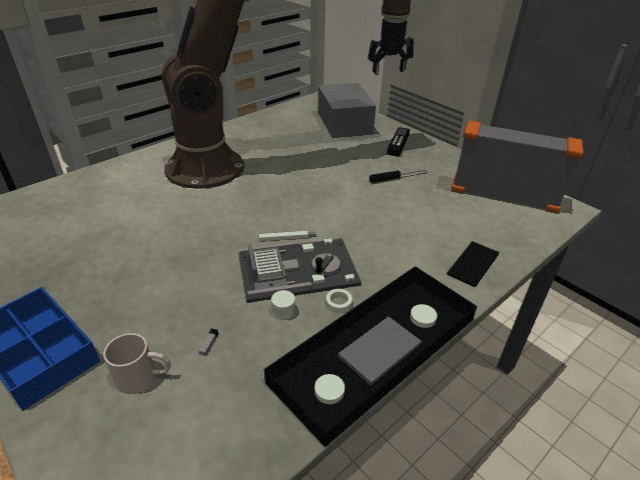

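The top view shows the dock around (333,242), with the cam at about (318,226) and the carriage at about (358,250). Forward points up and to the left. I'll enlarge the dock to read its corners and the handle.

```bash
python3 - <<'E'
from h import *
im=cv2.imread("pics/top1.png")[180:300,265:415]
cv2.imwrite("pics/z1.png",cv2.resize(im,None,fx=5,fy=5,interpolation=cv2.INTER_CUBIC))
E
```

```text
(no output)
```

View pics/z1.png

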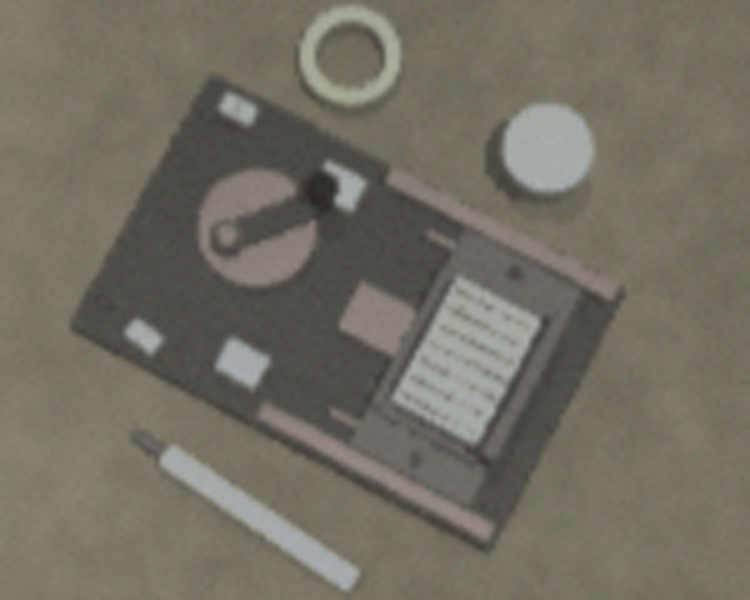

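Crop (5x, offset 265,180): the base-plate corners are at (212,76), (72,327), (490,550) and (624,290). The pivot is at (229,236) and the handle ball at (320,186).

```bash
cat >> h.py <<'E'
def Z(p): return (p[0]+.5)/5-.5+265,(p[1]+.5)/5-.5+180
E
python3 - <<'E'
from h import *
C=np.array([ray("top",*Z(p),.012)[:2] for p in[(212,76),(72,327),(490,550),(624,290)]])
D=np.array([(138,-85),(138,85),(-132,85),(-132,-85)])/1000
a=C-C.mean(0);b=D-D.mean(0)
yaw=np.arctan2((b[:,0]*a[:,1]-b[:,1]*a[:,0]).sum(),(a*b).sum())
R=np.array([[np.cos(yaw),-np.sin(yaw)],[np.sin(yaw),np.cos(yaw)]]);o=C.mean(0)-R@D.mean(0)
print("o",o,"yaw",np.degrees(yaw),"res",(C-(D@R.T+o))*1000)
f=lambda p,z:((ray("top",*Z(p),z)[:2]-o)@R*1000).round(1)
print("pivot",f((229,236),.03),"handle",f((320,186),.065),"blocks",f((345,185),.022),f((243,362),.022),"cap",f((548,148),.042),"ring",f((350,55),.019))
W=lambda x,y:(R@[x/1000,y/1000]+o).round(4)
print("fwd",R[:,0],"left",R[:,1]);print("pivotW",W(80,0),"push",W(-110,0))
E
```

```text
o [ 0.56993854 -0.08938019] yaw 61.55229788483301 res [[-1.68910699 -0.67341786]
 [ 0.38052249 -2.26413241]
 [ 1.98097648  0.53541275]
 [-0.67239198  2.40213752]]
pivot [80.4 -1.9] handle [ 45.1 -44.1] blocks [ 37.2 -60.6] [39.9 56.6] cap [ -55.1 -128.7] ring [  71.1 -130.7]
fwd [0.4763564  0.87925228] left [-0.87925228  0.4763564 ]
pivotW [ 0.608 -0.019] push [ 0.5175 -0.1861]
```

```bash
cat >> h.py <<'E'
o=np.array([.56994,-.08938]);yaw=np.radians(61.55)
R=np.array([[np.cos(yaw),-np.sin(yaw)],[np.sin(yaw),np.cos(yaw)]])
def W(x,y): return R@[x/1000,y/1000]+o
def Dk(p): return ((np.array(p)[:2]-o)@R*1000).round(1)
def off(t,r=8.5,a=14.5,b=11):
    for s in np.arange(5,40,.1):
        if np.hypot(max(abs(t[0]*s)-a,0),max(abs(t[1]*s)-b,0))>=r: return s
def pt(deg,extra=0):
    f=np.radians(deg);t=np.array([-np.sin(f),np.cos(f)])
    return np.array([80+58*np.cos(f),58*np.sin(f)])-t*(off(t)+extra)
E
python3 - <<'E'
from h import *
print("start",pt(231,10),W(*pt(231,10)), "from",get_state()["position"])
p=None
for d in list(range(231,360,8))+[360]:
    q=W(*pt(d))*1000; print(d,pt(d).round(),q.round(1),None if p is None else (q-p).round(1)); p=q
E
```

```text
start [ 14.97816053 -21.97840741] [ 0.59639962 -0.08668103] from [0.2425543  0.57551986 0.23059931]
231 [ 23. -28.] [605.6 -82.8] None
239 [ 27. -36.] [614.8 -82.4] [9.2 0.4]
247 [ 34. -44.] [624.6 -80. ] [9.8 2.4]
255 [ 42. -50.] [633.7 -76.3] [9.1 3.7]
263 [ 50. -55.] [641.8 -71.6] [8.1 4.7]
271 [ 58. -58.] [648.9 -66.3] [7.  5.3]
279 [ 66. -61.] [655.  -60.3] [6.1 6. ]
287 [ 74. -63.] [660.1 -54.2] [5.1 6.1]
295 [ 81. -63.] [664.4 -47.9] [4.3 6.3]
303 [ 89. -63.] [668. -41.] [3.6 6.9]
311 [ 98. -61.] [670.4 -32.4] [2.5 8.6]
319 [107. -57.] [671.3 -22.6] [0.9 9.8]
327 [116. -51.] [670.1 -11.8] [-1.2 10.8]
335 [123. -44.] [667.5  -1.9] [-2.6  9.9]
343 [130. -36.] [663.7   7.1] [-3.8  9. ]
351 [134. -29.] [659.  15.] [-4.7  7.9]
359 [138. -21.] [653.6  21.8] [-5.4  6.9]
360 [138. -20.] [652.9  22.6] [-0.7  0.8]
```

Call:
{"fn": "servo_tool", "kwargs": {
  "increments": [
    {"tx": 25, "ty": -45, "az": -5.6, "jaw": -1},
    {"tx": 25, "ty": -45, "jaw": -1},
    {"tx": 25, "ty": -45, "jaw": -1},
    {"tx": 25, "ty": -45, "jaw": -1},
    {"tx": 25, "ty": -45, "jaw": -1},
    {"tx": 25, "ty": -45, "jaw": -1},
    {"tx": 25, "ty": -45, "jaw": -1},
    {"tx": 25, "ty": -45, "jaw": -1},
    {"tx": 25, "ty": -45, "jaw": -1},
    {"tx": 25, "ty": -45, "jaw": -1}
  ]
}}

```text
$.increments[0]: bad value
```

Call:
{"fn": "servo_tool", "kwargs": {
  "increments": [
    {"tx": 25, "ty": -45, "tz": 0, "ax": 0, "ay": 0, "az": -5.6, "jaw": -1},
    {"tx": 25, "ty": -45, "tz": 0, "ax": 0, "ay": 0, "az": 0, "jaw": -1},
    {"tx": 25, "ty": -45, "tz": 0, "ax": 0, "ay": 0, "az": 0, "jaw": -1},
    {"tx": 25, "ty": -45, "tz": 0, "ax": 0, "ay": 0, "az": 0, "jaw": -1},
    {"tx": 25, "ty": -45, "tz": 0, "ax": 0, "ay": 0, "az": 0, "jaw": -1},
    {"tx": 25, "ty": -45, "tz": 0, "ax": 0, "ay": 0, "az": 0, "jaw": -1},
    {"tx": 25, "ty": -45, "tz": 0, "ax": 0, "ay": 0, "az": 0, "jaw": -1},
    {"tx": 25, "ty": -45, "tz": 0, "ax": 0, "ay": 0, "az": 0, "jaw": -1},
    {"tx": 25, "ty": -45, "tz": 0, "ax": 0, "ay": 0, "az": 0, "jaw": -1},
    {"tx": 25, "ty": -45, "tz": 0, "ax": 0, "ay": 0, "az": 0, "jaw": -1}
  ]
}}

```text
clock: 1.1
position: [0.486, 0.1369, 0.2313]
tcp_rot: [0.246, 0.969, 0.0, -0.0]
wrist_force: [0.7, 0.6, -0.6]
gripper_width: 0.001
gripper_force: 0.0
```

Call:
{"fn": "servo_tool", "kwargs": {
  "increments": [
    {"tx": 20, "ty": -40, "tz": 0, "ax": 0, "ay": 0, "az": 0, "jaw": -1},
    {"tx": 20, "ty": -40, "tz": 0, "ax": 0, "ay": 0, "az": 0, "jaw": -1},
    {"tx": 20, "ty": -40, "tz": 0, "ax": 0, "ay": 0, "az": 0, "jaw": -1},
    {"tx": 20, "ty": -40, "tz": 0, "ax": 0, "ay": 0, "az": 0, "jaw": -1},
    {"tx": 18, "ty": -40, "tz": 0, "ax": 0, "ay": 0, "az": 0, "jaw": -1},
    {"tx": 5, "ty": -16, "tz": 0, "ax": 0, "ay": 0, "az": 0, "jaw": -1},
    {"tx": 0, "ty": 0, "tz": 0, "ax": 0, "ay": 0, "az": 0, "jaw": -1},
    {"tx": 0, "ty": 0, "tz": 0, "ax": 0, "ay": 0, "az": 0, "jaw": -1}
  ]
}}

```text
clock: 1.9
position: [0.5882, -0.0767, 0.2308]
tcp_rot: [0.246, 0.969, 0.0, -0.001]
wrist_force: [-0.2, 0.9, -1.3]
gripper_width: -0.003
gripper_force: 0.0
```

```bash
python3 - <<'E'
from h import *
s=get_state();print(s["position"],Dk(s["position"]),s["tcp_rot"],s["qpos"].round(2))
c=camera_info("wrist");print(c)
P=[[*W(80,0),.03],[*W(80+58*np.cos(np.radians(231)),58*np.sin(np.radians(231))),.06],[*W(138,-85),.012],[*W(138,85),.012]]
print(proj("wrist",P))
save("wrist","w1.png")
E
```

```text
[ 0.58815894 -0.07667579  0.23079182] [ 19.8 -10. ] [ 2.45942995e-01  9.69284097e-01  1.27172949e-04 -6.04697554e-04] [-0.21  0.39  0.36  1.68 -0.15  1.1   1.26]
{'fx': 409.97092738298375, 'fy': 409.97092738298375, 'cx': 317.72381727233613, 'cy': 242.22225029622933, 'rvec': array([-2.45648259, -1.46271938, -0.23475795]), 'tvec': array([-0.21215828, -0.56493202,  0.20610659])}
[[389.44691769 196.03408555]
 [347.6550893  258.25056598]
 [442.20453547 279.85767229]
 [461.75584216  90.03568185]]
```

View pics/w1.png

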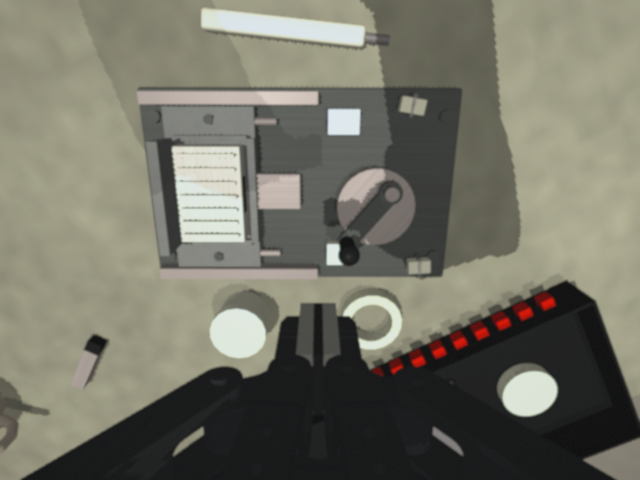

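The wrist view shows the pivot at (392,193), the ball at (348,250) and the plate corners at (442,278) and (461,89). These agree with the projection to within about 4 mm. The shut fingertips span columns 300–337.

```bash
python3 - <<'E'
from h import *
f=lambda u,v,z:Dk(ray("wrist",u,v,z))
h=f(348,249,.062);p=f(392,193,.03);print("handle",h,"pivot",p,"deg",np.degrees(np.arctan2(*(h-p)[::-1]))%360, "corners",f(442,277,.012),f(462,89,.012))
c=camera_info("wrist");T=get_state()["position"];print("tip px",proj("wrist",[T]))
d=(cv2.Rodrigues(c["rvec"])[0]@T+c["tvec"])[2];print("tip width mm",37*d/c["fx"]*1000)
print((W(12,-19)-T[:2])*1000)
E
```

```text
handle [ 44.4 -36. ] pivot [82.9  3.1] deg 225.44299977664392 corners [138.6 -81.5] [138.9  86.5]
tip px [[319.57188515 326.94389124]]
tip width mm 14.446696455913449
[  4.22014635 -12.19164158]
```

```bash
sed -i 's/a=14.5/a=8/' h.py; python3 - <<'E'
from h import *
T=get_state()["position"]
p=W(*pt(222,8))*1000; print("start",pt(222,8),p-T[:2]*1000)
for d in list(range(228,361,12)):
    q=W(*pt(d))*1000; print(d,pt(d).round(),q.round(1),(q-p).round(1)); p=q
E
```

```text
start [ 16.82368193 -16.5152304 ] [ 4.33341636 -6.76677686]
228 [ 25. -29.] [607.3 -80.9] [14.8  1.6]
240 [ 34. -41.] [622.1 -78.5] [14.8  2.4]
252 [ 46. -50.] [635.4 -73.1] [13.3  5.4]
264 [ 57. -56.] [646.5 -65.5] [11.1  7.5]
276 [ 70. -59.] [655.3 -56.5] [8.8 9. ]
288 [ 81. -61.] [661.9 -46.7] [6.6 9.9]
300 [ 92. -60.] [666.5 -36.6] [ 4.6 10.1]
312 [103. -57.] [669.5 -26.3] [ 2.9 10.3]
324 [114. -52.] [670.  -14.1] [ 0.5 12.2]
336 [124. -43.] [667.1  -0.7] [-2.9 13.4]
348 [133. -32.] [660.9  12.1] [-6.2 12.8]
360 [138. -20.] [652.9  22.6] [-8.  10.5]
```

Call:
{"fn": "servo_tool", "kwargs": {
  "increments": [
    {"tx": 4, "ty": -6, "tz": -30, "ax": 0, "ay": 0, "az": 0, "jaw": -1},
    {"tx": 0, "ty": 0, "tz": -40, "ax": 0, "ay": 0, "az": 0, "jaw": -1},
    {"tx": 0, "ty": 0, "tz": -40, "ax": 0, "ay": 0, "az": 0, "jaw": -1},
    {"tx": 0, "ty": 0, "tz": -35, "ax": 0, "ay": 0, "az": 0, "jaw": -1},
    {"tx": 0, "ty": 0, "tz": -25, "ax": 0, "ay": 0, "az": 0, "jaw": -1},
    {"tx": 0, "ty": 0, "tz": -15, "ax": 0, "ay": 0, "az": 0, "jaw": -1},
    {"tx": 0, "ty": 0, "tz": -8, "ax": 0, "ay": 0, "az": 0, "jaw": -1},
    {"tx": 0, "ty": 0, "tz": 0, "ax": 0, "ay": 0, "az": 0, "jaw": -1}
  ]
}}

```text
clock: 2.75
position: [0.5924, -0.0823, 0.0381]
tcp_rot: [0.245, 0.969, 0.0, -0.0]
wrist_force: [-0.6, 0.5, 0.1]
gripper_width: 0.002
gripper_force: 0.0
```

Call:
{"fn": "servo_tool", "kwargs": {
  "increments": [
    {"tx": 7.5, "ty": 0.5, "tz": 0, "ax": 0, "ay": 0, "az": 0, "jaw": -1},
    {"tx": 7.5, "ty": 1, "tz": 0, "ax": 0, "ay": 0, "az": 0, "jaw": -1},
    {"tx": 7.5, "ty": 1, "tz": 0, "ax": 0, "ay": 0, "az": 0, "jaw": -1},
    {"tx": 7.5, "ty": 1.5, "tz": 0, "ax": 0, "ay": 0, "az": 0, "jaw": -1},
    {"tx": 6.5, "ty": 2.5, "tz": 0, "ax": 0, "ay": 0, "az": 0, "jaw": -1},
    {"tx": 6.5, "ty": 3, "tz": 0, "ax": 0, "ay": 0, "az": 0, "jaw": -1}
  ]
}}

```text
clock: 3.35
position: [0.6359, -0.074, 0.0383]
tcp_rot: [0.246, 0.969, -0.0, -0.0]
wrist_force: [-4.4, -1.8, 0.4]
gripper_width: -0.0
gripper_force: 1.8
```

Call:
{"fn": "servo_tool", "kwargs": {
  "increments": [
    {"tx": 5.5, "ty": 3.5, "tz": 0, "ax": 0, "ay": 0, "az": 0, "jaw": -1},
    {"tx": 5.5, "ty": 4, "tz": 0, "ax": 0, "ay": 0, "az": 0, "jaw": -1},
    {"tx": 4.5, "ty": 4.5, "tz": 0, "ax": 0, "ay": 0, "az": 0, "jaw": -1},
    {"tx": 4.5, "ty": 4.5, "tz": 0, "ax": 0, "ay": 0, "az": 0, "jaw": -1},
    {"tx": 3.5, "ty": 5, "tz": 0, "ax": 0, "ay": 0, "az": 0, "jaw": -1},
    {"tx": 3, "ty": 5, "tz": 0, "ax": 0, "ay": 0, "az": 0, "jaw": -1},
    {"tx": 2.5, "ty": 5, "tz": 0, "ax": 0, "ay": 0, "az": 0, "jaw": -1},
    {"tx": 2, "ty": 5, "tz": 0, "ax": 0, "ay": 0, "az": 0, "jaw": -1}
  ]
}}

```text
clock: 4.15
position: [0.667, -0.0372, 0.0383]
tcp_rot: [0.246, 0.969, -0.0, 0.0]
wrist_force: [-2.3, -4.3, -0.9]
gripper_width: -0.002
gripper_force: 1.8
```

```bash
python3 - <<'E'
from h import *
s=get_state();print(s["position"],Dk(s["position"]),s["wrist_force"],R.T@s["wrist_force"][:2])
save("wrist","w2.png")
for d in(290,300,310): print(d,proj("wrist",[[*W(80+58*np.cos(np.radians(d)),58*np.sin(np.radians(d))),.062]]))
E
```

```text
[ 0.66701936 -0.03717822  0.03825733] [ 92.1 -60.5] [-2.29328663 -4.28674477 -0.90434689] [-4.86155086 -0.02583579]
290 [[338.59007349 347.78708276]]
300 [[366.75204915 336.49150361]]
310 [[393.04281036 320.7905525 ]]
```

View pics/w2.png

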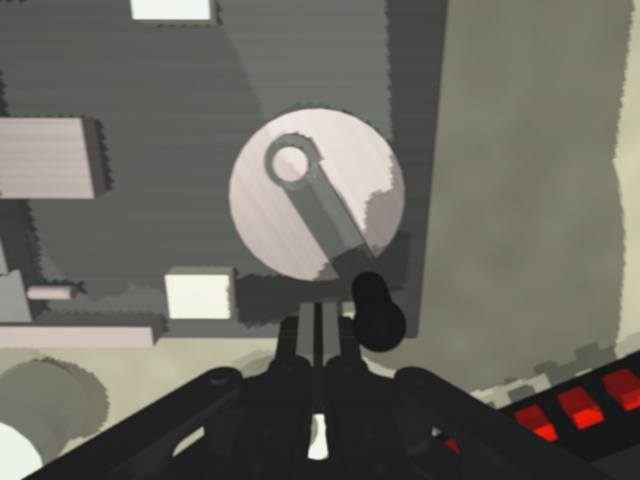

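The ball is now at (379,326), so the cam is at about 304°. The finger is pushing it with its side and the force is about 5 N. I'll recompute the rest of the path with the finger's actual half-width of about 12 mm.

```bash
sed -i 's/a=8/a=12/' h.py; python3 - <<'E'
from h import *
p=get_state()["position"][:2]*1000
for d in (306,312,318,324,330,336,342,348,354,358):
    q=W(*pt(d))*1000; print(d,pt(d).round(),q.round(1),(q-p).round(1)); p=q
E
```

```text
306 [ 94. -61.] [668.8 -35.7] [1.1 0.1]
312 [100. -60.] [670.2 -29.6] [1.5 6.1]
318 [107. -57.] [670.9 -22.8] [0.7 6.7]
324 [113. -53.] [670.7 -15.6] [-0.3  7.2]
330 [119. -49.] [669.3  -8. ] [-1.4  7.6]
336 [124. -43.] [667.1  -0.7] [-2.2  7.3]
342 [129. -38.] [664.3   6. ] [-2.8  6.6]
348 [133. -32.] [660.9  12.1] [-3.4  6.1]
354 [136. -26.] [657.1  17.6] [-3.8  5.5]
358 [137. -22.] [654.3  21. ] [-2.8  3.4]
```

Call:
{"fn": "servo_tool", "kwargs": {
  "increments": [
    {"tx": 3, "ty": 0, "tz": 0, "ax": 0, "ay": 0, "az": 0, "jaw": -1},
    {"tx": 1, "ty": 6, "tz": 0, "ax": 0, "ay": 0, "az": 0, "jaw": -1},
    {"tx": 0.5, "ty": 6.5, "tz": 0, "ax": 0, "ay": 0, "az": 0, "jaw": -1},
    {"tx": 0, "ty": 7, "tz": 0, "ax": 0, "ay": 0, "az": 0, "jaw": -1},
    {"tx": -1, "ty": 7.5, "tz": 0, "ax": 0, "ay": 0, "az": 0, "jaw": -1},
    {"tx": -2.5, "ty": 7.5, "tz": 0, "ax": 0, "ay": 0, "az": 0, "jaw": -1},
    {"tx": -3, "ty": 6.5, "tz": 0, "ax": 0, "ay": 0, "az": 0, "jaw": -1}
  ]
}}

```text
clock: 4.9
position: [0.6643, 0.0043, 0.0383]
tcp_rot: [0.246, 0.969, -0.0, 0.0]
wrist_force: [0.5, -5.3, 0.1]
gripper_width: -0.001
gripper_force: 1.9
```

```bash
python3 - <<'E'
from h import *
s=get_state();print(s["position"],Dk(s["position"]),R.T@s["wrist_force"][:2])
save("wrist","w3.png")
for d in(330,340,350): print(d,proj("wrist",[[*W(80+58*np.cos(np.radians(d)),58*np.sin(np.radians(d))),.062]]))
E
```

```text
[0.66432768 0.00428892 0.03828773] [127.3 -38.4] [-4.42497638 -2.93724191]
330 [[324.54565152 342.14034101]]
340 [[338.00886981 317.305387  ]]
350 [[346.85927995 289.61504349]]
```

View pics/w3.png

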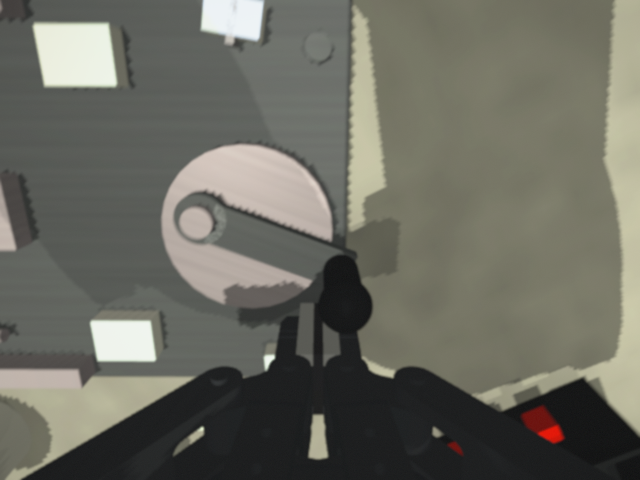

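The ball is at (347,305), so the cam is at about 345°, and the contact has reached the finger's corner. I'll back off slightly, step under the handle, and push straight along dock +y.

Call:
{"fn": "servo_tool", "kwargs": {
  "increments": [
    {"tx": 2.6, "ty": -1.4, "tz": 0, "ax": 0, "ay": 0, "az": 0, "jaw": -1},
    {"tx": 2.4, "ty": 4.4, "tz": 0, "ax": 0, "ay": 0, "az": 0, "jaw": -1},
    {"tx": 2.4, "ty": 4.4, "tz": 0, "ax": 0, "ay": 0, "az": 0, "jaw": -1},
    {"tx": -4.2, "ty": 2.3, "tz": 0, "ax": 0, "ay": 0, "az": 0, "jaw": -1},
    {"tx": -4.2, "ty": 2.3, "tz": 0, "ax": 0, "ay": 0, "az": 0, "jaw": -1},
    {"tx": -4.2, "ty": 2.3, "tz": 0, "ax": 0, "ay": 0, "az": 0, "jaw": -1},
    {"tx": -4.2, "ty": 2.3, "tz": 0, "ax": 0, "ay": 0, "az": 0, "jaw": -1}
  ]
}}

```text
clock: 5.65
position: [0.6571, 0.0212, 0.0392]
tcp_rot: [0.246, 0.969, 0.001, 0.002]
wrist_force: [6.4, 0.4, -0.0]
gripper_width: 0.002
gripper_force: 2.5
```

```bash
python3 - <<'E'
from h import *
s=get_state();print(s["position"],Dk(s["position"]),R.T@s["wrist_force"][:2])
save("wrist","w4.png")
for d in(350,360): print(d,proj("wrist",[[*W(80+58*np.cos(np.radians(d)),58*np.sin(np.radians(d))),.062]]))
print(proj("wrist",[[*W(80,0),.03],[*W(138,0),.03],[*W(138,85),.012],[*W(138,-85),.012]]))
E
```

```text
[0.65709865 0.02115573 0.03918177] [138.7 -24. ] [ 3.39556417 -5.40686327]
350 [[315.20211901 328.23157037]]
360 [[317.92788113 300.43843567]]
[[170.24634968 263.77687363]
 [317.6860081  263.77685833]
 [317.7878583   31.73153828]
 [317.43718793 408.73423324]]
```

View pics/w4.png

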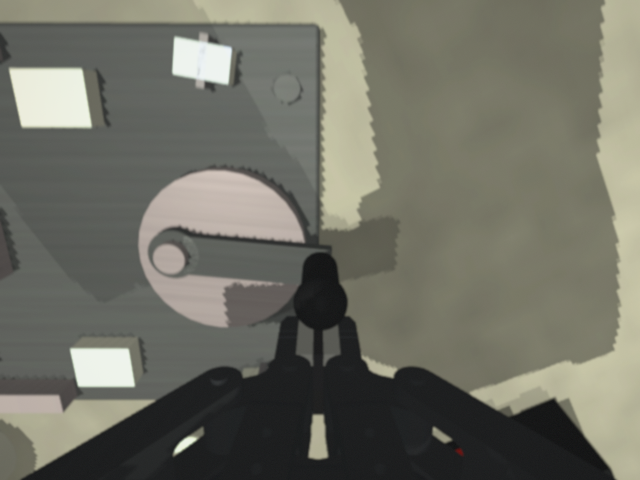

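The ball is at (320,304), the pivot at (169,259), and the arm edges slope about 5–6°. The cam is therefore at about 355°, and roughly 4 mm more push is needed.

Call:
{"fn": "servo_tool", "kwargs": {
  "increments": [
    {"tx": -1.8, "ty": 1, "tz": 0, "ax": 0, "ay": 0, "az": 0, "jaw": -1},
    {"tx": -1.8, "ty": 1, "tz": 0, "ax": 0, "ay": 0, "az": 0, "jaw": -1},
    {"tx": 0, "ty": 0, "tz": 0, "ax": 0, "ay": 0, "az": 0, "jaw": -1}
  ]
}}

```text
clock: 6.0
position: [0.6526, 0.0229, 0.039]
tcp_rot: [0.246, 0.969, 0.0, 0.001]
wrist_force: [4.4, 0.3, 2.4]
gripper_width: 0.001
gripper_force: 1.8
```

```bash
cat > m.py <<'E'
from h import *
import sys
s=get_state();print(s["position"],Dk(s["position"]),R.T@s["wrist_force"][:2])
im=save("wrist",sys.argv[1]).astype(int)
# ball: very dark blob above the fingers; cam disc: light pinkish
m=(im.max(2)<30).astype(np.uint8); m[:,:260]=0;m[:,380:]=0
d=cv2.distanceTransform(m,cv2.DIST_L2,5); d[330:]=0; v,u=np.unravel_index(d.argmax(),d.shape); print("ball?",u,v,d.max())
E
python3 m.py w5.png
```

```text
[0.65256858 0.02287016 0.03899701] [138.1 -19.2] [ 2.33047158 -3.75171759]
ball? 323 268 14.984499
```

View pics/w5.png

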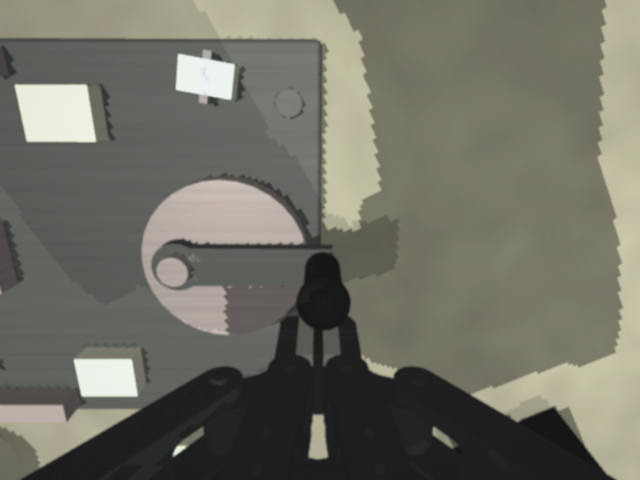

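The arm's upper edge runs (190,244) to (330,247), so the cam is within about 1° of straight forward. I'll nudge it 1 mm more, back off, rise, and travel to behind the push plate.

Call:
{"fn": "servo_tool", "kwargs": {
  "increments": [
    {"tx": -0.9, "ty": 0.5, "tz": 0, "ax": 0, "ay": 0, "az": 0, "jaw": -1},
    {"tx": 0, "ty": 0, "tz": 0, "ax": 0, "ay": 0, "az": 0, "jaw": -1},
    {"tx": 8.8, "ty": -4.8, "tz": 0, "ax": 0, "ay": 0, "az": 0, "jaw": -1},
    {"tx": 8.8, "ty": -4.8, "tz": 0, "ax": 0, "ay": 0, "az": 0, "jaw": -1},
    {"tx": 0, "ty": 0, "tz": 40, "ax": 0, "ay": 0, "az": 0, "jaw": -1},
    {"tx": 0, "ty": 0, "tz": 45, "ax": 0, "ay": 0, "az": 0, "jaw": -1},
    {"tx": 0, "ty": 0, "tz": 15, "ax": 0, "ay": 0, "az": 0, "jaw": -1},
    {"tx": -18, "ty": -24, "tz": 0, "ax": 0, "ay": 0, "az": 0, "jaw": -1},
    {"tx": -31, "ty": -41, "tz": 0, "ax": 0, "ay": 0, "az": 0, "jaw": -1},
    {"tx": -31, "ty": -41, "tz": 0, "ax": 0, "ay": 0, "az": 0, "jaw": -1}
  ]
}}

```text
clock: 7.05
position: [0.5888, -0.0914, 0.1377]
tcp_rot: [0.245, 0.97, -0.0, -0.001]
wrist_force: [-0.1, -1.2, 0.9]
gripper_width: 0.001
gripper_force: 0.0
```

Call:
{"fn": "servo_tool", "kwargs": {
  "increments": [
    {"tx": -31, "ty": -41, "tz": 0, "ax": 0, "ay": 0, "az": 0, "jaw": -1},
    {"tx": -31, "ty": -41, "tz": 0, "ax": 0, "ay": 0, "az": 0, "jaw": -1},
    {"tx": -24, "ty": -33, "tz": 0, "ax": 0, "ay": 0, "az": 0, "jaw": -1},
    {"tx": -6, "ty": -8, "tz": 0, "ax": 0, "ay": 0, "az": 0, "jaw": -1},
    {"tx": 0, "ty": 0, "tz": 0, "ax": 0, "ay": 0, "az": 0, "jaw": -1}
  ]
}}

```text
clock: 7.55
position: [0.4981, -0.2133, 0.1382]
tcp_rot: [0.248, 0.969, -0.0, -0.001]
wrist_force: [0.3, 0.7, 1.1]
gripper_width: 0.003
gripper_force: 0.0
```

```bash
python3 - <<'E'
from h import *
s=get_state();print(s["position"],Dk(s["position"]),R.T@s["wrist_force"][:2],s["qpos"].round(2))
w=save("wrist","w6.png");t=save("top","t2.png")
z=cv2.resize(t[180:300,265:415],None,fx=3,fy=3,interpolation=cv2.INTER_CUBIC)
a=np.zeros((480,800,3),np.uint8);a[:360,:450]=z;a[:263,450:]=cv2.resize(w,(350,263));cv2.imwrite("pics/c6.png",a[:,:,::-1])
E
```

```text
[ 0.49812206 -0.21332156  0.13815126] [-143.2    4.1] [0.72442105 0.08261683] [ 0.03  0.41  0.37  1.91 -0.19  0.85  1.57]
```

View pics/c6.png

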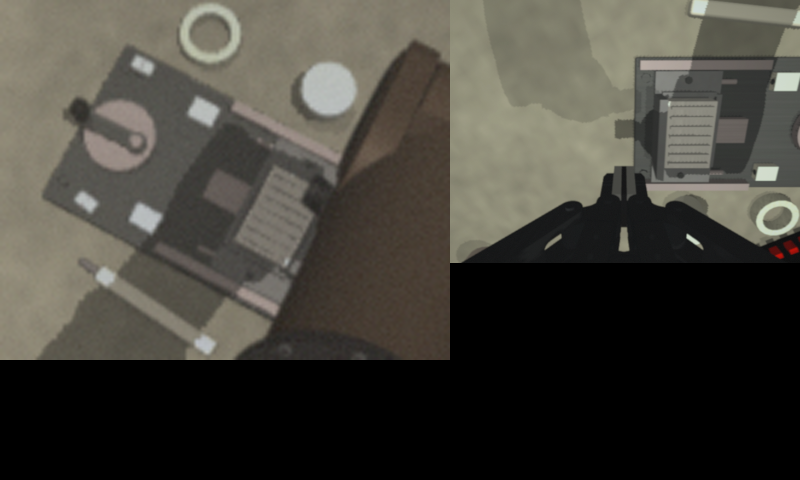

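The top view shows the handle (80,109) in line with the pivot (138,142) and parallel to the rails, so the cam is at its low point. Nothing else has moved, and the tool is behind the plate. I'll descend and push.

Call:
{"fn": "servo_tool", "kwargs": {
  "increments": [
    {"tx": 0, "ty": 0, "tz": -40, "ax": 0, "ay": 0, "az": 0, "jaw": -1},
    {"tx": 0, "ty": 0, "tz": -40, "ax": 0, "ay": 0, "az": 0, "jaw": -1},
    {"tx": 0, "ty": 0, "tz": -20, "ax": 0, "ay": 0, "az": 0, "jaw": -1},
    {"tx": 0, "ty": 0, "tz": 0, "ax": 0, "ay": 0, "az": 0, "jaw": -1},
    {"tx": 2.9, "ty": 5.3, "tz": 0, "ax": 0, "ay": 0, "az": 0, "jaw": -1},
    {"tx": 2.9, "ty": 5.3, "tz": 0, "ax": 0, "ay": 0, "az": 0, "jaw": -1},
    {"tx": 2.9, "ty": 5.3, "tz": 0, "ax": 0, "ay": 0, "az": 0, "jaw": -1},
    {"tx": 2.9, "ty": 5.3, "tz": 0, "ax": 0, "ay": 0, "az": 0, "jaw": -1},
    {"tx": 2.9, "ty": 5.3, "tz": 0, "ax": 0, "ay": 0, "az": 0, "jaw": -1},
    {"tx": 2.9, "ty": 5.3, "tz": 0, "ax": 0, "ay": 0, "az": 0, "jaw": -1}
  ]
}}

```text
clock: 8.65
position: [0.5176, -0.1799, 0.0391]
tcp_rot: [0.246, 0.969, -0.0, 0.001]
wrist_force: [-2.4, -4.9, 4.1]
gripper_width: -0.005
gripper_force: 2.5
```

Call:
{"fn": "servo_tool", "kwargs": {
  "increments": [
    {"tx": 2.4, "ty": 4.4, "tz": 0, "ax": 0, "ay": 0, "az": 0, "jaw": -1},
    {"tx": 2.4, "ty": 4.4, "tz": 0, "ax": 0, "ay": 0, "az": 0, "jaw": -1},
    {"tx": 2.4, "ty": 4.4, "tz": 0, "ax": 0, "ay": 0, "az": 0, "jaw": -1},
    {"tx": 2.4, "ty": 4.4, "tz": 0, "ax": 0, "ay": 0, "az": 0, "jaw": -1}
  ]
}}

```text
clock: 9.05
position: [0.5271, -0.1619, 0.0386]
tcp_rot: [0.246, 0.969, -0.0, 0.0]
wrist_force: [-0.8, -4.6, 2.3]
gripper_width: 0.003
gripper_force: 2.4
```

Call:
{"fn": "servo_tool", "kwargs": {
  "increments": [
    {"tx": 2.4, "ty": 4.4, "tz": 0, "ax": 0, "ay": 0, "az": 0, "jaw": -1},
    {"tx": 2.4, "ty": 4.4, "tz": 0, "ax": 0, "ay": 0, "az": 0, "jaw": -1},
    {"tx": 2.4, "ty": 4.4, "tz": 0, "ax": 0, "ay": 0, "az": 0, "jaw": -1},
    {"tx": 1, "ty": 1.8, "tz": 0, "ax": 0, "ay": 0, "az": 0, "jaw": -1},
    {"tx": 1, "ty": 1.8, "tz": 0, "ax": 0, "ay": 0, "az": 0, "jaw": -1}
  ]
}}

```text
clock: 9.55
position: [0.5361, -0.145, 0.0384]
tcp_rot: [0.246, 0.969, -0.0, 0.0]
wrist_force: [-0.0, -5.0, 2.3]
gripper_width: 0.003
gripper_force: 2.2
```

Call:
{"fn": "servo_tool", "kwargs": {
  "increments": [
    {"tx": 1, "ty": 1.8, "tz": 0, "ax": 0, "ay": 0, "az": 0, "jaw": -1},
    {"tx": 1, "ty": 1.8, "tz": 0, "ax": 0, "ay": 0, "az": 0, "jaw": -1}
  ]
}}

```text
clock: 9.75
position: [0.5376, -0.1421, 0.0384]
tcp_rot: [0.246, 0.969, -0.0, -0.0]
wrist_force: [-4.1, -12.0, 4.9]
gripper_width: -0.0
gripper_force: 6.1
```

Call:
{"fn": "servo_tool", "kwargs": {
  "increments": [
    {"tx": 1, "ty": 1.8, "tz": 0, "ax": 0, "ay": 0, "az": 0, "jaw": -1}
  ]
}}

```text
clock: 9.85
position: [0.5376, -0.142, 0.0384]
tcp_rot: [0.247, 0.969, -0.001, -0.0]
wrist_force: [-6.7, -15.7, 7.1]
gripper_width: -0.001
gripper_force: 8.6
```

The force has risen to about 17 N with no further motion at dock x −62, which fits the hard stop. I'll give one more small push, then back off and check.

Call:
{"fn": "servo_tool", "kwargs": {
  "increments": [
    {"tx": 1, "ty": 1.8, "tz": 0, "ax": 0, "ay": 0, "az": 0, "jaw": -1},
    {"tx": 0, "ty": 0, "tz": 0, "ax": 0, "ay": 0, "az": 0, "jaw": -1}
  ]
}}

```text
clock: 10.05
position: [0.5375, -0.142, 0.0384]
tcp_rot: [0.248, 0.969, -0.002, -0.001]
wrist_force: [-7.7, -17.1, 6.7]
gripper_width: 0.002
gripper_force: 9.1
```

Call:
{"fn": "servo_tool", "kwargs": {
  "increments": [
    {"tx": -4.8, "ty": -8.8, "tz": 0, "ax": 0, "ay": 0, "az": 0, "jaw": -1},
    {"tx": -9.5, "ty": -17.6, "tz": 0, "ax": 0, "ay": 0, "az": 0, "jaw": -1},
    {"tx": -9.5, "ty": -17.6, "tz": 0, "ax": 0, "ay": 0, "az": 0, "jaw": -1},
    {"tx": 0, "ty": 0, "tz": 45, "ax": 0, "ay": 0, "az": 0, "jaw": -1},
    {"tx": 0, "ty": 0, "tz": 45, "ax": 0, "ay": 0, "az": 0, "jaw": -1},
    {"tx": 0, "ty": 0, "tz": 45, "ax": 0, "ay": 0, "az": 0, "jaw": -1},
    {"tx": 0, "ty": 0, "tz": 45, "ax": 0, "ay": 0, "az": 0, "jaw": -1},
    {"tx": -20, "ty": 0, "tz": 0, "ax": 0, "ay": 0, "az": 0, "jaw": -1},
    {"tx": -20, "ty": 0, "tz": 0, "ax": 0, "ay": 0, "az": 0, "jaw": -1},
    {"tx": 0, "ty": 0, "tz": 0, "ax": 0, "ay": 0, "az": 0, "jaw": -1}
  ]
}}

```text
clock: 11.05
position: [0.4737, -0.1807, 0.2183]
tcp_rot: [0.246, 0.969, 0.001, -0.001]
wrist_force: [-0.4, -0.5, -0.2]
gripper_width: 0.0
gripper_force: 0.0
```

```bash
python3 - <<'E'
from h import *
s=get_state();print(s["position"],s["wrist_force"])
w=save("wrist","w7.png");t=save("top","t3.png")
a=np.zeros((600,800,3),np.uint8);a[:320,:400]=cv2.resize(t[180:300,265:415],(400,320),interpolation=cv2.INTER_CUBIC);a[:300,400:]=cv2.resize(w,(400,300))
sc=save("scene","s3.png")[220:310,225:375];a[330:570,:400]=cv2.resize(sc,(400,240),interpolation=cv2.INTER_CUBIC)
cv2.imwrite("pics/c7.png",a[:,:,::-1])
E
```

```text
[ 0.47365642 -0.18070367  0.2182823 ] [-0.43534408 -0.48855698 -0.21329934]
```

View pics/c7.png

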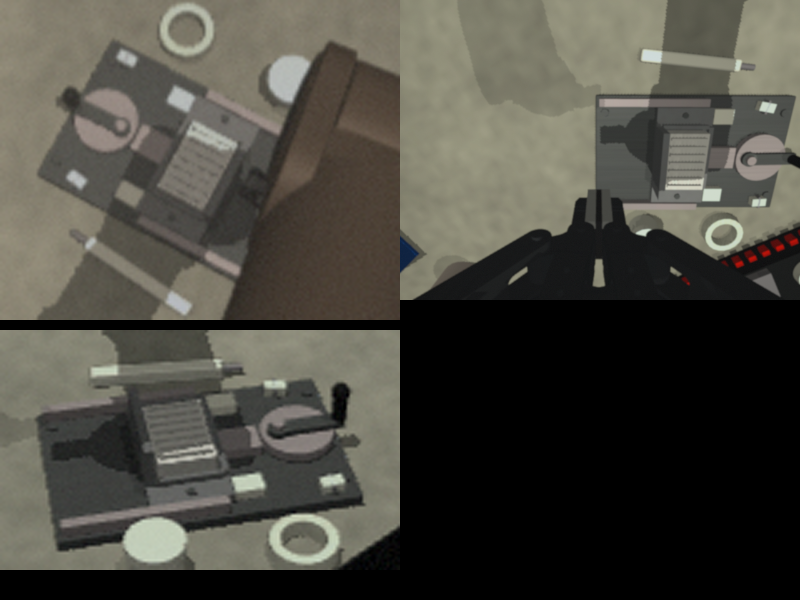

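The final views show the carriage's front edge against both coupler blocks and the nose at the cam's thin side. The handle points straight forward, the module is in its nest, and the tool is clear.

```bash
python3 -c "
from bench import *
print(sign_off())"
```

```text
the job is handed in; nothing more can be done
None
```

I turned the cam to its low point first, then pushed the carriage home against the coupler blocks; the final views show the module in its nest and nothing else moved, and the job is handed in at about 11 s.

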